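# Stopper the sample flask and hold it in the reader's slot

## Task

Set the rubber stopper fully home in the neck of the flat metal sample flask while the flask stands in its wooden stand, and let go of the stopper. Then take the flask by the upper part of its body, lift it out and lower it through the slot in the grey reader's lid until the dark line round the flask is level with the lid. Finish there still holding the flask still and upright, hanging in the slot by your grip alone without leaning on the reader; leave the two tins and the vial nearby undisturbed.

Things in the scene. Friction and masses are not known exactly. Their poses are not given: they have to be found in the camera images.
- stopper: Black rubber stopper, upright, loose, 25 g. Origin at its foot's centre, z up its axis. Taper 10 mm wide at the foot, 14 mm at 20 mm up; flange 23 mm wide from 20 to 24 mm; round grip 18 mm wide from 24 to 44 mm (top), to pinch from above. Starts hanging by its flange in the rest, origin 6 mm above the bench. Home in the flask, the flange lies on the rim; the taper has 1 to 3 mm of play.
- stopper_rest: Fixed wooden block 56 x 56 x 26 mm with a vertical 18 mm through hole at its centre, which holds the stopper. Origin at the centre of its underside; x, y along its sides, z up.
- flask: Flat aluminium flask, loose, about 150 g. Origin at its foot's centre, z up. Body 26 mm thick (x), 54 wide (y), 100 tall, foot edges drawn in 2 mm; round neck 25 mm wide up to the rim at 108 mm; bore 16 mm wide, 32 deep. Dark line round the body 45 mm above the foot. Grip the broad faces (26 mm apart) well above the line. Height with stopper home 132 mm. Turned half round about z it is the same.
- flask_mouth (a point): Centre of the flask's rim, 108 mm above its foot.
- seat (a point): Point on the flask's axis, 88 mm above its foot, where the origin of the stopper lies when it is fully home.
- flask_line (a point): Point on the flask's axis at the height of the dark line, 45 mm above its foot.
- flask_stand: Fixed wooden stand 66 (x) x 98 (y) x 24 mm high with a pocket 30 (x) x 58 (y) mm, 20 mm deep; the flask stands in it upright, its foot 4 mm above the bench, its x and y along the stand's within a few degrees. Origin at the centre of its underside, z up. Stand and reader may swap places.
- reader: Fixed grey reader box 120 (x) x 140 (y) x 100 mm high, dark panel on its -x side. Origin at the centre of its underside, z up. Its only opening is the slot at the lid's centre: 30 mm along x, 58 mm along y, lid 12 mm thick, so the flask passes with 2 mm free on every side. The closed chamber's floor is 79 mm below the lid's top.
- slot (a point): Centre of the slot at the top face of the reader's lid, 100 mm above the bench; axes as the reader's.
- lidded_tin: Bystander: closed aluminium tin 63 mm in diameter, 42 mm high. Origin at the centre of its underside.
- vial: Bystander: small screw-cap vial 24 mm in diameter, 57 mm high. Origin at the centre of its underside.
- open_tin: Bystander: open aluminium tin 73 mm in diameter, 48 mm high. Origin at the centre of its underside.
- microscope: Fixed microscope under 0.4 m tall beside the work, to keep the arm clear of. Origin under its middle on the bench; it fills x 0.47 to 0.78, y -0.18 to 0.0; between the robot and x = 0.45 the way past it is free.
Not all that is in view belongs to the job. Of the things that look like the flask, take the one that is farthest from the robot's base at the start. Leave any blue look-alike of the stopper alone.

How it is judged:
By the outcome, as a careful person would: the job done as asked, in the order asked, and still so for the second after the job is handed in, while the arm keeps its last pose, push and grip.
It also fails if it takes over 67 s, if anything falls off the work surface, if the arm or the gripper's body presses on something with over 40 N, if the wrist force passes 120 N, or if a joint passes its speed limit or range.

## Robot

A 6-joint arm with a two-finger parallel gripper is mounted at the origin on a cart in front of the work surface, level with it; the furniture and walls round the work are solid. World frame = base frame: x ahead of the robot, y to its left, z up, the work surface at z = 0. Lengths are in m, angles in rad, forces in N, time in s.
With the tool pointing down it reaches from about 0.35 to 0.85 m from the base axis. Payload 8.1 kg.
Tool frame: the origin (TCP) lies at the very end of the fingers, on their centre line; the grasp point (between the pads) lies 19 mm behind it (arm.tcp_to_grasp is the distance from the TCP to the grasp point, in m); z points along the fingers, y is the line along which they close (so a half turn about z gives the same grasp; the last joint's range is limited). The gripper opens to 85 mm and grips with 20 to 120 N. Pads are 22 mm wide; open, the fingers measure 114 mm over their backs; the gripper's body (76 mm by 85 mm) begins 54 mm behind the grasp point. The pads swing forward as they close: fully open they stand 13 mm farther back than shut.
Start: joints at [-1.375, 0.13, 1.488, -0, 1.523, -0.085], TCP at [0.166, -0.576, 0.231] pointing down, gripper open.
Joint ranges: [-2.96, 2.96], [-0.89, 2.26], [0.02, 2.5], [-1.34, 4.48], [0, 2.73], [-2.66, 2.66]. Speed limits (rad/s): [2.39, 2.39, 2.79, 3.14, 3.14, 3.14].

## Interface

Orientations are given as [roll, pitch, yaw] about the fixed x, y, z axes, in that order (R = Rz(yaw) Ry(pitch) Rx(roll)).
In Python, from station import arm, release, close_gripper, kin, viewer, sign_off, current_t, current_joint_positions, current_qvel, current_joint_torque, current_tcp_pos, current_ee_rot, current_force, current_moment, current_gripper_width, current_gripper_force gives the robot as it stands. Calls block until the motion is done:
- arm.movep(position, orientation): joint-space move of the TCP to a pose.
- arm.line_to(position, frame=None, velocity=0.15, max_force=None): straight line of the TCP; frame=None keeps the orientation; velocity is the mean speed in m/s. With max_force (N) it stops when the force on the tool has changed by that much, and returns True; else False.
- arm.movej(angles): joint-space move.
- release() and close_gripper(newtons=None): open the fingers fully, or close them until they stop; newtons is the grip in N (None keeps the last).
- arm.hold(seconds).
- kin.solve_ik(position, orientation): joint angles nearest the present ones, or None.
- viewer.get_image(name): name is "scene" or "top" or "wrist"; returns the picture (400x640x3 uint8, red, green, blue); there is no depth.
- viewer.calibration(name): a dict with "intrinsics" (3x3 intrinsics, pixels), "distortion" ([k1, k2, p1, p2, k3] as OpenCV has them; the pictures are not rectified), "xyz" and "attitude" of the camera in the world; the wrist camera has in their place "mount" (4x4, takes a point from camera to tool coordinates, whose origin is the TCP and whose axes are the flange's). Camera axes: x right, y down, z forward; pixel columns grow to the right and rows downward; lengths in m; the calibration is good to about 2 mm. A picture is of the moment at which its call begins: read the wrist's pose just before it. calibration takes no time and is no camera call.
A pose or a line that the arm cannot do raises arm.IKError and nothing moves.
- sign_off(): hands the job in; it is judged then, once.
Readings, each from a call of its own:
- current_t(): time.
- current_joint_positions(): joint angles.
- current_qvel(): joint speeds.
- current_joint_torque(): joint torques, N m.
- current_tcp_pos(): TCP position.
- current_ee_rot(): TCP orientation.
- current_force(): force on the tool from outside, world axes, zero at the start.
- current_moment(): the same for the moment, N m.
- current_gripper_width(): finger opening in m.
- current_gripper_force(): force on a finger pad.
Only numpy, scipy, OpenCV 4.12 (cv2) and the standard library are available. Lean on these libraries where they do the work, as an engineer would, in place of code of your own. Each camera call takes 0.05 s, during which the arm holds its last target. There are 200 camera calls.

## Working session

There is one attempt and no reset: what is moved stays moved. The work goes in short steps, each a Python script; the robot and the scene stay as the last script left them, time stands still between calls to the robot, and variables do not carry over. Pictures are saved under pics/ and viewed, at most 10 in all, crops included, and the job is handed in when it is done.

```bash
ls; mkdir -p pics
python3 - <<'E'
from station import *
import cv2, numpy as np
np.set_printoptions(precision=4,suppress=True)
for n in("scene","top"):
    im=viewer.get_image(n); cv2.imwrite(f"pics/{n}0.png",im[...,::-1]); print(n,viewer.calibration(n))
print(viewer.calibration("wrist"),current_t(),current_ee_rot(),arm.tcp_to_grasp)
E
```

```text
pics
scene {'intrinsics': array([[501.408 ,   0.    , 314.7171],
       [  0.    , 501.408 , 198.0486],
       [  0.    ,   0.    ,   1.    ]]), 'distortion': array([0.0159, 0.    , 0.    , 0.    , 0.    ]), 'xyz': array([0.1617, 0.7235, 0.8805]), 'attitude': array([-2.4246, -0.0176, -2.5748])}
top {'intrinsics': array([[450.3487,   0.    , 322.1805],
       [  0.    , 450.3487, 198.7729],
       [  0.    ,   0.    ,   1.    ]]), 'distortion': array([-0.1018,  0.    ,  0.    ,  0.    ,  0.    ]), 'xyz': array([0.3509, 0.1738, 1.164 ]), 'attitude': array([-2.9882, -0.0106, -1.5938])}
{'intrinsics': array([[277.9237,   0.    , 317.8962],
       [  0.    , 277.9237, 197.3019],
       [  0.    ,   0.    ,   1.    ]]), 'distortion': array([-0.0061,  0.    ,  0.    ,  0.    ,  0.    ]), 'mount': array([[-0.001 , -0.9451, -0.3269,  0.0851],
       [ 1.    , -0.0009, -0.0003,  0.0011],
       [-0.0001, -0.3269,  0.9451, -0.1423],
       [ 0.    ,  0.    ,  0.    ,  1.    ]])} 0.1 [-3.1399 -0.0002  0.2808] 0.0187
```

View pics/scene0.png

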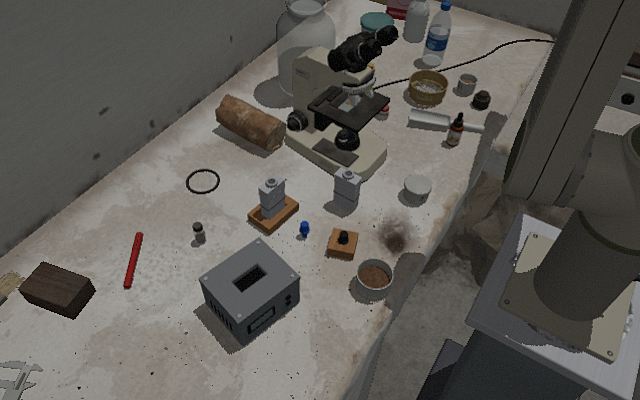

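View pics/top0.png

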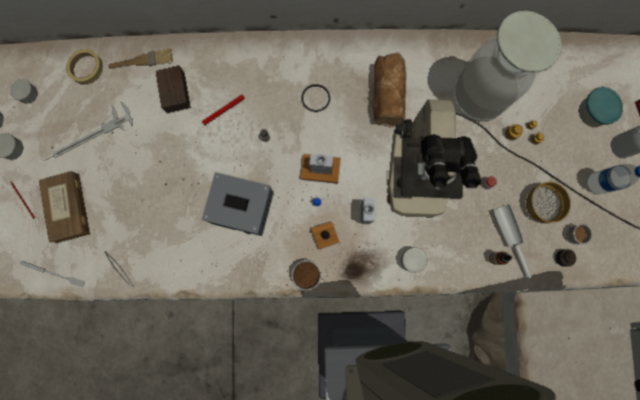

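The scene view shows the stopper (344,237) in its rest, the blue look-alike (304,229), the target flask in its stand (271,200), the other flask (347,188) and the reader's slot (249,279). In the top view the same things lie at stopper (324,235), flask in stand (320,163), look-alike flask (368,210), slot (236,203), vial (264,135), and tins (306,275) and (413,259).

```bash
cat > h.py <<'E'
from station import *
import cv2, numpy as np
from scipy.spatial.transform import Rotation as R
np.set_printoptions(precision=4,suppress=True)
def campose(n):
    c=viewer.calibration(n)
    if n!="wrist": return np.array(c["xyz"]),R.from_euler("xyz",c["attitude"]).as_matrix()
    Rt=R.from_euler("xyz",current_ee_rot()).as_matrix(); M=c["mount"]
    return np.array(current_tcp_pos())+Rt@M[:3,3], Rt@M[:3,:3]
def ray2plane(n,px,z,pose):
    c=viewer.calibration(n); o,Rc=pose
    u=cv2.undistortPoints(np.array(px,float).reshape(-1,1,2),c["intrinsics"],c["distortion"]).reshape(-1,2)
    d=np.c_[u,np.ones(len(u))]@Rc.T
    return o+d*((z-o[2])/d[:,2])[:,None]
def shot(name):
    p=campose("wrist"); im=viewer.get_image("wrist"); np.savez(f"pics/{name}.npz",im=im,o=p[0],R=p[1])
    cv2.imwrite(f"pics/{name}.png",im[...,::-1]); return im,p
def load(name):
    d=np.load(f"pics/{name}.npz"); return d["im"],(d["o"],d["R"])
E
python3 - <<'E'
from h import *
p=campose("top")
for k,px,z in [("rest",(324,235),.026),("stopper top",(325,235),.05),("flask top",(321,160),.112),("stand",(320,168),.024),("slot",(236,203),.1),("vial",(264,134),.057),("opentin",(306,274),.04),("lidtin",(413,258),.042),("flask2",(368,205),.1),("blue",(317,201),.03)]:
    print(k,ray2plane("top",px,z,p)[0])
p=campose("scene")
for k,px,z in [("stopper top",(344,233),.05),("flask top",(271,182),.112),("slot",(249,279),.1)]:
    print(k,ray2plane("scene",px,z,p)[0])
for x,y in [(.45,.17),(.6,.17),(.45,.35)]:
    for z in(.25,.3,.35,.4): print(x,y,z,[kin.solve_ik([x,y,z],[np.pi,0,w]) is not None for w in (-1.57,0,1.57,3.14)])
E
```

```text
rest [0.4338 0.1553 0.026 ]
stopper top [0.432  0.1532 0.05  ]
flask top [0.6074 0.1596 0.112 ]
stand [0.6076 0.1615 0.024 ]
slot [0.5093 0.3651 0.1   ]
vial [0.692  0.3027 0.057 ]
opentin [0.3374 0.2022 0.04  ]
lidtin [ 0.37   -0.0648  0.042 ]
flask2 [0.4977 0.0496 0.1   ]
blue [0.5205 0.1711 0.03  ]
stopper top [0.4358 0.1525 0.05  ]
flask top [0.6102 0.1636 0.112 ]
slot [0.5105 0.3707 0.1   ]
0.45 0.17 0.25 [False, True, True, True]
0.45 0.17 0.3 [False, True, True, True]
0.45 0.17 0.35 [False, True, True, True]
0.45 0.17 0.4 [False, True, True, True]
0.6 0.17 0.25 [False, True, True, True]
0.6 0.17 0.3 [False, True, True, True]
0.6 0.17 0.35 [False, True, True, True]
0.6 0.17 0.4 [False, True, True, True]
0.45 0.35 0.25 [True, True, True, True]
0.45 0.35 0.3 [True, True, True, True]
0.45 0.35 0.35 [True, True, True, True]
0.45 0.35 0.4 [True, True, True, True]
```

Run:
```python
from h import *
pi=np.pi
arm.movep([0.11,-.40,.45],[pi,0,0.28]); arm.movep([.40,.05,.45],[pi,0,0]); print(current_t())
for n,p,y in [("st0",[.434,.154,.2],0.),("fl0",[.608,.161,.25],0.),("fl1",[.608,.161,.25],pi),("sl1",[.51,.367,.23],pi),("sl0",[.51,.367,.23],0.),("st1",[.434,.154,.2],pi)]:
    arm.movep(p,[pi,0,y]); arm.hold(.15); shot(n); print(n,current_t(),current_tcp_pos(),current_ee_rot())
t=np.vstack([np.hstack([load(a+"0")[0],load(a+"1")[0]]) for a in("st","fl","sl")])
cv2.imwrite("pics/all.png",cv2.resize(t,(640,600))[...,::-1])
```

```text
3.1417
st0 4.4 [0.4352 0.1538 0.2018] [-3.141  -0.003  -0.0008]
fl0 5.35 [0.6069 0.1612 0.2502] [-3.1416  0.0002  0.0005]
fl1 8.2 [0.608 0.161 0.25 ] [3.1416 0.     3.1414]
sl1 9.3167 [0.5111 0.3656 0.2302] [-3.1415  0.0005  3.1393]
sl0 12.1667 [0.51  0.367 0.23 ] [3.1416 0.     0.0002]
st1 15.2667 [0.434  0.1541 0.2   ] [-3.1416 -0.0001  3.1415]
```

View pics/all.png

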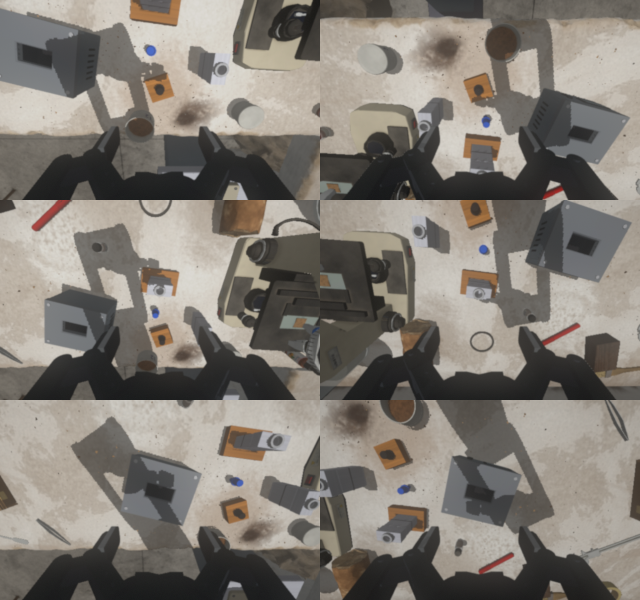

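The montage of wrist views shows the stopper in its rest, the flask and the slot near each picture's middle (full-resolution pixels: st0 (318,176), fl0 (318,580-400), sl0 (318,182)). I'll crop them for precise features.

Run:
```python
from h import *
C={"st0":(318,176,50),"st1":(318,178,50),"fl0":(318,170,50),"fl1":(318,175,50),"sl0":(318,184,65),"sl1":(325,186,65)}
t=[]
for k,(x,y,h) in C.items():
    im=load(k)[0][y-h:y+h,x-h:x+h]; im=cv2.resize(im,(266,266),interpolation=cv2.INTER_CUBIC)
    for i in range(0,266,1):
        pass
    im=np.clip(im.astype(float)*1.5,0,255).astype(np.uint8)
    t.append(im)
g=np.vstack([np.hstack(t[0::2]),np.hstack(t[1::2])])
cv2.imwrite("pics/crops.png",g[...,::-1])
```

```text
(no output)
```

View pics/crops.png

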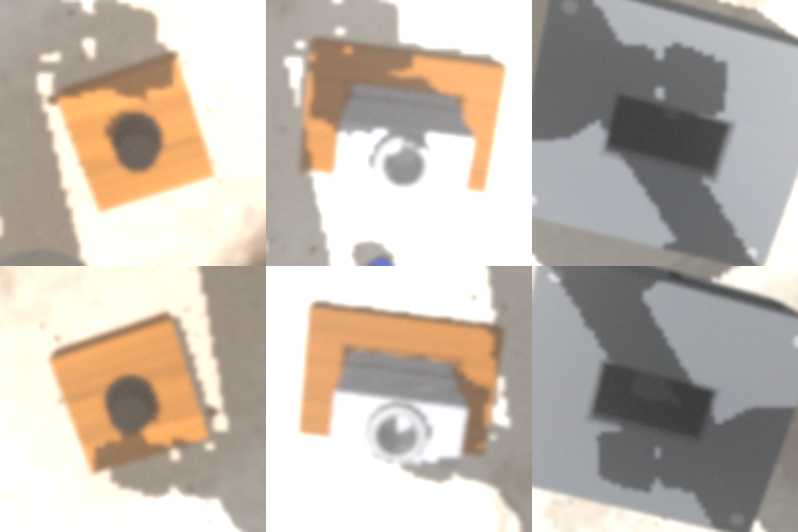

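```bash
cat > m.py <<'E'
from h import *
def blob(k,c,h,th,z,ch=None):
    im,p=load(k); x,y=c; s=8
    a=cv2.resize(im[y-h:y+h,x-h:x+h],None,fx=s,fy=s,interpolation=cv2.INTER_CUBIC)
    m=(a.max(2)<th).astype(np.uint8)
    cs,_=cv2.findContours(m,cv2.RETR_EXTERNAL,cv2.CHAIN_APPROX_NONE)
    ct=max((q for q in cs if cv2.contourArea(q)>300),key=lambda q:cv2.contourArea(q)*(cv2.pointPolygonTest(q,(h*s,h*s),True)>-12*s))
    px=(ct[:,0]+.5)/s-.5+[x-h,y-h]
    return ray2plane("wrist",px,z,p)
def rect(P):
    (c,s,a)=cv2.minAreaRect((P[:,:2]*1000).astype(np.float32)); return np.array(c)/1000,np.array(s),a
def hough(k,c,h,r,z):
    im,p=load(k); x,y=c; s=8
    g=cv2.cvtColor(cv2.resize(im[y-h:y+h,x-h:x+h],None,fx=s,fy=s,interpolation=cv2.INTER_CUBIC),cv2.COLOR_RGB2GRAY)
    C=cv2.HoughCircles(cv2.GaussianBlur(g,(0,0),4),cv2.HOUGH_GRADIENT_ALT,1.5,40,param1=60,param2=.6,minRadius=int(r[0]*s),maxRadius=int(r[1]*s))
    if C is None: return None
    return [(q[2]/s,ray2plane("wrist",(q[:2]+.5)/s-.5+[x-h,y-h],z,p)[0][:2]) for q in C[0][:3]]
E
python3 - <<'E'
from m import *
for k,c in(("sl0",(318,182)),("sl1",(320,184))):
    for th in(38,45,52): print(k,th,*rect(blob(k,c,45,th,.1)))
for k,c in(("st0",(318,179)),("st1",(318,179))):
    for th in(45,60): print(k,th,*rect(blob(k,c,22,th,.04)))
for k,c in(("fl0",(319,181)),("fl1",(318,188))):
    print(k,hough(k,c,22,(6,14),.112))
for k,px in(("fl0",(319.5,180.9)),("fl1",(317.6,187.8))): print(ray2plane("wrist",px,.112,load(k)[1]))
E
```

```text
Traceback (most recent call last):
  File "m.py", line 7, in blob
    ct=max((q for q in cs if cv2.contourArea(q)>300),key=lambda q:cv2.contourArea(q)*(cv2.pointPolygonTest(q,(h*s,h*s),True)>-12*s))
ValueError: max() iterable argument is empty
```

Run:
```python
from m import *
print(load("sl0")[0][160:208:3,318].max(1),load("sl0")[0][182,280:360:4].max(1))
print(load("st0")[0][165:195:2,319].max(1),load("fl0")[0][181,300:340:2].max(1))
for k,c in(("sl0",(318,182)),("sl1",(320,184))):
    for th in(50,56,62): print(k,th,*rect(blob(k,c,45,th,.1)))
for k,c in(("st0",(318,179)),("st1",(318,179))):
    for th in(60,70,80): print(k,th,*rect(blob(k,c,22,th,.04)))
for k,c in(("fl0",(319,181)),("fl1",(318,188))):
    print(k,hough(k,c,22,(6,14),.112))
for k,px in(("fl0",(319.5,180.9)),("fl1",(317.6,187.8))): print(ray2plane("wrist",px,.112,load(k)[1]))
```

```text
[72 82 80 68 54 49 44 45 46 45 44 46 48 64 69 70] [117 123  96  45  44  44  45  44  43  44  45  45  45  46  48  50  51  72
 123 129]
[169 144  83  68  68  68  72  75  76  75  74  75  93 151 168] [198 198 196 162 146 173 136 102 101 103 104 102 100 115 165 180 202 208
 208 209]
sl0 50 [0.5155 0.3662] [53.9354 25.5922] 74.60409545898438
sl0 56 [0.5155 0.3662] [55.5023 27.1536] 75.13186645507812
sl0 62 [0.5151 0.3664] [56.9721 29.4017] 74.73139953613281
sl1 50 [0.5108 0.366 ] [54.1467 26.1334] 74.97306823730469
sl1 56 [0.511  0.3662] [56.0025 28.2219] 74.85304260253906
sl1 62 [0.5118 0.3667] [58.2331 32.4312] 75.2734375Traceback (most recent call last):
  File "<stdin>", line 7, in <module>
  File "m.py", line 7, in blob
    ct=max((q for q in cs if cv2.contourArea(q)>300),key=lambda q:cv2.contourArea(q)*(cv2.pointPolygonTest(q,(h*s,h*s),True)>-12*s))
ValueError: max() iterable argument is empty
```

Run:
```python
from m import *
for k,c in(("st0",(318,179)),("st1",(318,179))):
    for th in(85,95,105): print(k,th,*rect(blob(k,c,22,th,.04)))
for k,c in(("fl0",(319,181)),("fl1",(318,188))):
    for th in(115,125,135): 
        try: print(k,th,*rect(blob(k,c,10,th,.112)))
        except Exception as e: print(e)
    print(k,hough(k,c,22,(6,14),.112))
for k,px in(("fl0",(319.5,180.9)),("fl1",(317.6,187.8))): print(ray2plane("wrist",px,.112,load(k)[1]))
# stand orange rect + rest orange
for k,c,z in(("fl0",(318,170),.024),("fl1",(318,175),.024),("st0",(318,176),.026),("st1",(318,178),.026)):
    im,p=load(k); hsv=cv2.cvtColor(im,cv2.COLOR_RGB2HSV); m=cv2.inRange(hsv,(5,120,40),(22,255,255)); 
    n=np.zeros_like(m); n[c[1]-42:c[1]+42,c[0]-45:c[0]+45]=m[c[1]-42:c[1]+42,c[0]-45:c[0]+45]
    ct=max(cv2.findContours(n,0,1)[0],key=cv2.contourArea); print(k,*rect(ray2plane("wrist",ct[:,0],z,p)))
```

```text
st0 85 [0.4386 0.1516] [23.3852 18.7361] 22.59670639038086
st0 95 [0.4385 0.1516] [24.6341 19.6247] 20.83612060546875
st0 105 [0.4386 0.1516] [25.4926 20.447 ] 21.384187698364258
st1 85 [0.4337 0.1517] [21.0928 21.4593] 43.58010482788086
st1 95 [0.434  0.1518] [22.344  22.5134] 44.39214324951172
st1 105 [0.4405 0.1524] [28.6861 37.0491] 89.93963623046875
fl0 115 [0.6116 0.1584] [12.487  13.7577] 26.74459457397461
fl0 125 [0.6116 0.1585] [13.6712 14.6683] 29.9721622467041
fl0 135 [0.6144 0.1603] [19.5987 19.8787] 89.96910858154297
fl0 [(np.float32(7.31916), array([0.6123, 0.159 ]))]
fl1 115 [0.6126 0.158 ] [14.4321 12.2624] 58.24635314941406
fl1 125 [0.6125 0.1582] [15.4632 13.4541] 59.75510025024414
fl1 135 [0.6124 0.1583] [16.4357 14.6295] 60.47006607055664
fl1 None
[[0.6133 0.1587 0.112 ]]
[[0.611  0.1598 0.112 ]]
fl0 [0.6101 0.1389] [51.3359 61.882 ] 82.58098602294922
fl1 [0.6094 0.1602] [93.8322 62.0086] 83.63330078125
st0 [0.4368 0.1521] [55.0851 53.6733] 18.42974281311035
st1 [0.435  0.1517] [56.48   54.0527] 18.379940032958984
```

Run:
```python
from h import *
pi=np.pi
arm.movep([.4362,.1517,.10],[pi,0,pi]); print(current_force())
print(arm.line_to([.4362,.1517,.0325],velocity=.08,max_force=12))
close_gripper(30); arm.hold(.2); print(current_gripper_width(),current_gripper_force(),current_tcp_pos(),current_force())
arm.line_to([.4362,.1517,.19],velocity=.12)
arm.movep([.612,.1585,.19],[pi,0,pi]); arm.hold(.2)
print(current_gripper_width(),current_tcp_pos(),current_force(),current_t())
shot("ins")
im,_=load("ins"); sc=viewer.get_image("scene")
cv2.imwrite("pics/ins2.png",np.hstack([cv2.resize(im[140:400,190:450],(400,400)),cv2.resize(sc[120:250,200:330],(400,400))])[...,::-1])
```

```text
[ 0.4424 -0.0815  0.7563]
False
0.016275973535970573 29.288586974143982 [0.4363 0.1517 0.0327] [-2.0396 -0.5675  4.4404]
0.01599831063099312 [0.6112 0.1587 0.1906] [0.6039 0.0016 0.6852] 19.975
```

View pics/ins2.png

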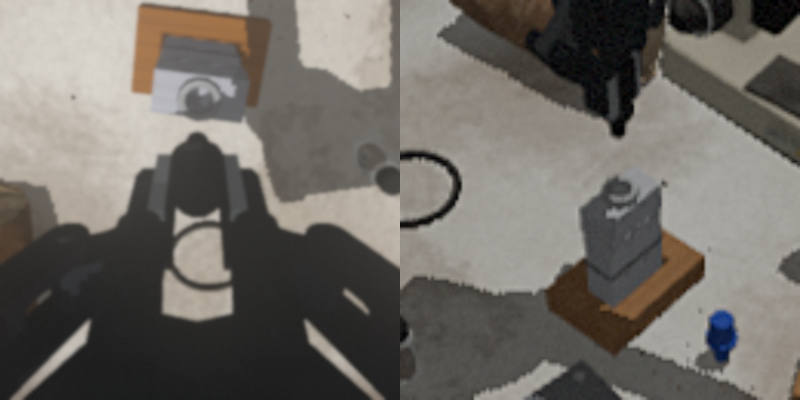

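The picture shows the stopper held between the pads, its foot at about (317,228) in full-resolution wrist pixels, with the flask's mouth ahead at about (319,203) as expected. The scene crop agrees: the stopper hangs upright above the flask.

Run:
```python
from h import *
c=viewer.calibration("wrist"); _,(o,Rc)=load("ins")
for P in([.6112,.1587,.164],[.6062,.1587,.164],[.612,.1585,.112]):
    q=Rc.T@(np.array(P)-o); print((c["intrinsics"]@(q/q[2]))[:2])
arm.line_to([.612,.1585,.142],velocity=.1)
f0=np.array(current_force())
s=arm.line_to([.612,.1585,.1175],velocity=.03,max_force=10)
print(s,current_tcp_pos(),current_force()-f0,current_gripper_width(),current_t())
```

```text
[319.1682 232.2872]
[319.176  225.5036]
[318.6665 205.8516]
True [0.6121 0.1587 0.1188] [-1.2411 -0.818   6.0645] 0.015953284757644123 21.45
```

Seated at the expected height (TCP 0.1188 against 0.1187). I'll let go, back off and look.

Run:
```python
from m import *
release(); arm.line_to([.612,.1585,.25],velocity=.15); arm.hold(.15)
im,p=shot("fl2"); print(current_t(),current_tcp_pos())
sc=viewer.get_image("scene")
cv2.imwrite("pics/fl2c.png",np.hstack([cv2.resize(im[135:235,268:368],(400,400),interpolation=2),cv2.resize(sc[150:230,230:310],(400,400),interpolation=2)])[...,::-1])
```

```text
23.3583 [0.6114 0.1584 0.2486]
```

View pics/fl2c.png

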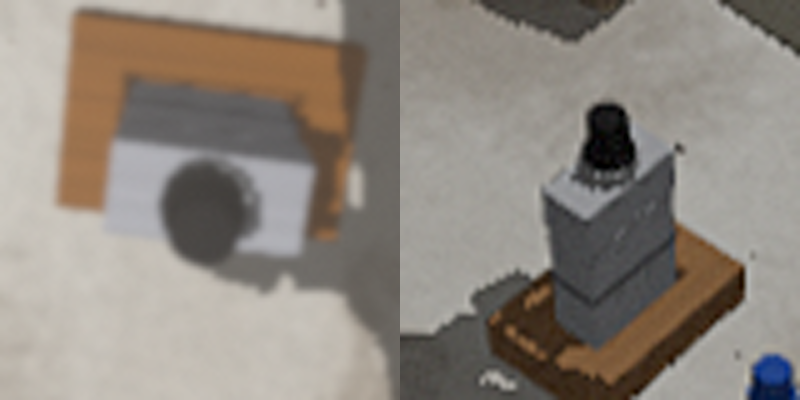

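The crops show the stopper seated upright with its flange on the rim. The flask's top-face corners are at crop (116,138), (317,165), (103,228) and (303,255).

Run:
```python
from m import *
im,p=load("fl2")
px=np.array([(116,138),(317,165),(303,255),(103,228)])/4+[268,135]-.5
P=ray2plane("wrist",px,.104,p)[:,:2]; print(P,P.mean(0),np.linalg.norm(np.diff(P,axis=0),axis=1)); 
for a,b in((0,1),(3,2)):
    d=P[b]-P[a]; print(np.degrees(np.arctan2(-d[0],d[1])))
# automated: bright top face
h=50;x,y=318,185;s=8
a=cv2.resize(im[y-h:y+h,x-h:x+h],None,fx=s,fy=s,interpolation=2); hsv=cv2.cvtColor(a,cv2.COLOR_RGB2HSV)
b=((a[...,2].astype(int)>a[...,0]-2)&(a.max(2)>115)).astype(np.uint8)
ct=max(cv2.findContours(cv2.morphologyEx(b,cv2.MORPH_OPEN,np.ones((17,17))),0,1)[0],key=cv2.contourArea)
print(rect(ray2plane("wrist",(ct[:,0]+.5)/s-.5+[x-h,y-h],.104,p)))
for th in(80,90): print(rect(blob("fl2",(318,186),20,th,.126)))
```

```text
[[0.5949 0.1348]
 [0.6022 0.188 ]
 [0.6275 0.185 ]
 [0.6198 0.1307]] [0.6111 0.1597] [0.0537 0.0255 0.0549]
-7.882217711927992
-8.135967833559357
(array([0.6114, 0.1597]), array([53.7275, 27.3778]), 81.62230682373047)
(array([0.609 , 0.1579]), array([20.4838, 22.2844]), 59.98643493652344)
(array([0.609, 0.158]), array([21.894 , 23.4378]), 59.60795593261719)
```

Run:
```python
from h import *
pi=np.pi; yw=np.radians(81.8)
arm.movep([.6115,.159,.19],[pi,0,yw])
print(arm.line_to([.6115,.159,.073],velocity=.1,max_force=12),current_tcp_pos())
close_gripper(70); arm.hold(.2); print(current_gripper_width(),current_gripper_force(),current_force(),current_tcp_pos())
print(current_t())
arm.line_to([.6115,.159,.21],velocity=.1)
print(current_force(),current_t())
ys=np.radians(75)
arm.movep([.5133,.3663,.21],[pi,0,ys]); arm.hold(.3)
print(current_gripper_width(),current_tcp_pos(),current_ee_rot(),current_force(),current_moment(),current_t())
im,_=shot("lift"); sc=viewer.get_image("scene"); tp=viewer.get_image("top")
r=lambda a:cv2.resize(a,(400,300),interpolation=2)
cv2.imwrite("pics/lift2.png",np.vstack([np.hstack([r(im[130:370,160:480]),r(sc[190:310,170:330])]),np.hstack([r(tp[145:265,160:320]),r(sc[150:270,180:340])])])[...,::-1])
np.savez("pics/sc.npz",sc=sc,tp=tp)
```

```text
False [0.6123 0.1591 0.0741]
0.025404897470482333 69.0191603807034 [-1.7155 -0.6302  3.968 ] [0.6117 0.1591 0.0733]
27.0167
[-0.7333  1.0183 -1.8479] 28.5333
0.025133678701687492 [0.514  0.3652 0.21  ] [3.1415 0.0001 1.3073] [-0.199   0.1927 -1.5099] [ 0.0126  0.0086 -0.0004] 29.75
```

View pics/lift2.png

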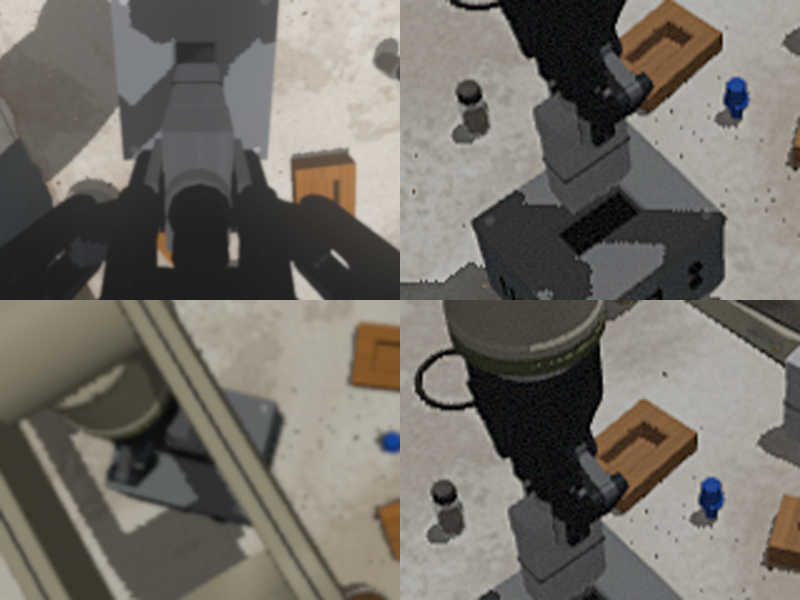

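The montage shows the flask held upright with the stopper in, hanging over the slot, the line well below the fingers and the vial, blue stopper and stand undisturbed. Next is a guarded lowering into the slot.

Run:
```python
from h import *
c=np.array([.5133,.3663])
arm.line_to([*c,.173],velocity=.1); arm.hold(.2); f0=np.array(current_force()); print(f0,current_tcp_pos(),current_ee_rot())
s=arm.line_to([*c,.152],velocity=.03,max_force=3)
arm.hold(.1); print(s,current_tcp_pos(),current_force()-f0,current_moment(),current_t())
np.save("f0.npy",f0)
```

```text
[ 0.1718  1.5927 -1.3327] [0.5138 0.3666 0.1741] [ 3.1404 -0.0012  1.309 ]
False [0.5135 0.3664 0.1524] [ 0.4524 -1.1585  0.2951] [-0.0173  0.0438  0.011 ] 31.5667
```

Inside the slot without contact. Next I'll probe sideways to centre it.

Run:
```python
from h import *
a=np.radians(-15); ax=[np.array([np.cos(a),np.sin(a),0]),np.array([-np.sin(a),np.cos(a),0])]
c=np.array([.5133,.3663,.152])
for u in(ax[1],ax[0]):
    e=[]
    for s in(1,-1):
        arm.line_to(c,velocity=.02); arm.hold(.2); f=np.array(current_force())
        h=arm.line_to(c+s*u*.004,velocity=.01,max_force=2.5)
        q=np.array(current_tcp_pos()); e.append((q-c)@u); print(h,e[-1]*1000,(np.array(current_force())-f)@u,current_ee_rot())
    c=c+u*np.mean(e)
arm.line_to(c,velocity=.02); arm.hold(.3)
print(c,current_tcp_pos(),current_force(),current_moment(),current_gripper_width(),current_t()); np.save("c.npy",c)
```

```text
True 0.9423863816535467 0.6001911428052593 [-3.1405  0.0019  1.3089]
True -3.0247880239858174 3.1829836176071655 [-3.1392  0.0017  1.3089]
True 1.1608278799020513 1.7637357718428506 [-3.1356  0.005   1.309 ]
True -2.445695929383384 2.343947746313122 [-3.1357  0.0065  1.3089]
[0.5124 0.3655 0.152 ] [0.5123 0.3654 0.1518] [-0.6505  1.0285 -1.8721] [ 0.0236 -0.0019  0.0222] 0.025055801315548343 35.325
```

Run:
```python
from h import *
c=np.load("c.npy"); c[2]=.1243
s=arm.line_to(c,velocity=.03,max_force=4); arm.hold(.6)
print(s,current_tcp_pos(),current_ee_rot(),current_force(),current_moment(),current_gripper_width(),current_t())
im,_=shot("fin"); sc=viewer.get_image("scene")
cv2.imwrite("pics/fin2.png",np.hstack([cv2.resize(im[130:330,220:420],(400,400),interpolation=2),cv2.resize(sc[225:305,210:290],(400,400),interpolation=2)])[...,::-1])
```

```text
False [0.5124 0.3655 0.1243] [-3.1336  0.008   1.309 ] [ 0.4609 -0.4555 -2.5941] [ 0.0026 -0.0358 -0.0322] 0.02511500550616123 37.0
```

View pics/fin2.png

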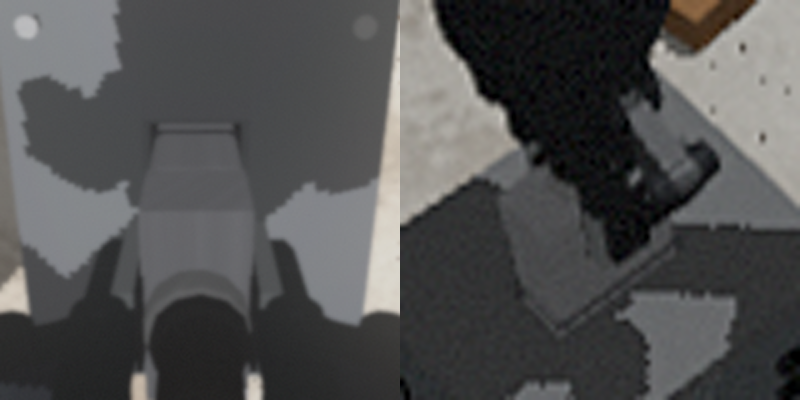

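The picture shows the flask in the slot with the dark line at lid level (line at about (595,290) in the scene crop). The tool has crept about 0.6° off vertical, so I'll straighten it, re-centre and check the forces.

Run:
```python
from h import *
a=np.radians(-15); ax=[np.array([np.cos(a),np.sin(a),0]),np.array([-np.sin(a),np.cos(a),0])]
c=np.load("c.npy"); c[2]=.1243; F=[np.pi,0,np.radians(75)]
for u in(ax[1],ax[0]):
    e=[]
    for s in(1,-1):
        arm.line_to(c,frame=F,velocity=.02); arm.hold(.2)
        h=arm.line_to(c+s*u*.004,frame=F,velocity=.01,max_force=2.5)
        q=np.array(current_tcp_pos()); e.append((q-c)@u); print(h,e[-1]*1000)
    c=c+u*np.mean(e)
arm.line_to(c,frame=F,velocity=.02); arm.hold(.6)
fs=[]
for i in range(8): fs.append(current_force()); arm.hold(.05)
print(c,current_tcp_pos(),current_ee_rot(),np.mean(fs,0),np.std(fs,0),current_gripper_width(),current_t())
```

```text
True 1.818962890324769
True -1.9804472369148147
True 1.3247565555325396
True -2.242693894988927
[0.5119 0.3655 0.1243] [0.5119 0.3655 0.1243] [-3.1415  0.      1.309 ] [-0.0041  0.0304 -1.6098] [0.432  0.4191 0.6831] 0.025091315557250478 41.55
```

Run:
```python
from h import *
im,(o,Rc)=shot("fin3"); c=viewer.calibration("wrist"); a=np.radians(-15)
u=np.array([np.cos(a),np.sin(a),0]);v=np.array([-np.sin(a),np.cos(a),0]); S=np.array([.5119,.3655,0])
for z in(.094,.097,.1,.103,.106):
    q=Rc.T@(S+v*.027+[0,0,z]-o); print(z,(c["intrinsics"]@(q/q[2]))[:2])
q=Rc.T@(S+v*.029+[0,0,.1]-o); print("slot edge",(c["intrinsics"]@(q/q[2]))[:2])
print(im[180:240,318].mean(1).astype(int)); 
sc=viewer.get_image("scene"); o,Rc=campose("scene"); c=viewer.calibration("scene")
for z in(.094,.1,.106):
    q=Rc.T@(S-u*.013+v*.01+[0,0,z]-o); print(z,(c["intrinsics"]@(q/q[2]))[:2])
    q=Rc.T@(S+u*.0+v*.027+[0,0,z]-o); print(z,(c["intrinsics"]@(q/q[2]))[:2])
cv2.imwrite("pics/fin4.png",np.hstack([cv2.resize(im[170:230,288:348],(400,400),interpolation=0),cv2.resize(sc[260:300,225:265],(400,400),interpolation=0)])[...,::-1]*2)
```

```text
0.094 [316.1246 193.1599]
0.097 [316.0956 194.6186]
0.1 [316.0656 196.1243]
0.103 [316.0347 197.6793]
0.106 [316.0027 199.2861]
slot edge [316.0558 193.123 ]
[ 72  74  72  72  72  73  73  72  71  71  71  76  85  86  81  71  72  81
  86  88  88  88  89  89  88  88  87  89  89  88  88  88  90  91  93  91
  89  89  90  90  88  89  89  90  88  89  88  89  88  88  89  89  89  88
  91  96 102 105 104 105]
0.094 [250.4867 286.0908]
0.094 [238.5183 286.9052]
0.1 [250.2223 284.3333]
0.1 [238.1931 285.1488]
0.106 [249.9552 282.5579]
0.106 [237.8645 283.3745]
```

View pics/fin4.png

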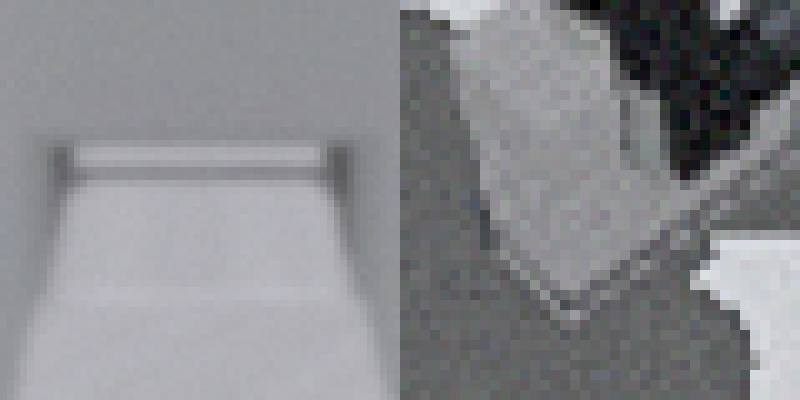

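The crops show the dark line and, below it, a strip of flask before the lid edge (wrist rows 195.5 and 191.3). That suggests the line may be 2 mm high, so I'll measure it at sub-pixel level.

```bash
cat > lv.py <<'E'
from h import *
def level(v2=.0):
    a=np.radians(-15); u=np.array([np.cos(a),np.sin(a),0]);v=np.array([-np.sin(a),np.cos(a),0]); S=np.array([.5119,.3655,0])
    Z=np.arange(.080,.1101,.001)
    for n,fn,off,gap,t,rng in(("scene",-u,.013,.002,v,np.linspace(.0,.022,30)),("scene",v,.027,.002,u,np.linspace(-.010,.008,30)),("wrist",v,.027,.002,u,np.linspace(-.009,.009,30))):
        o,Rc=campose(n); c=viewer.calibration(n); im=np.mean([viewer.get_image(n).mean(2) for _ in range(4)],0).astype(np.float32)
        P=np.array([[S+fn*off+t*r+[0,0,z] for r in rng] for z in Z]).reshape(-1,3)
        px=cv2.projectPoints(P,cv2.Rodrigues(Rc.T)[0],-Rc.T@o,c["intrinsics"],c["distortion"])[0].reshape(len(Z),-1,2).astype(np.float32)
        pr=cv2.remap(im,px[...,0],px[...,1],cv2.INTER_CUBIC).mean(1)
        E=S+fn*(off+gap)+[0,0,.1]; d=E-o; k=((S+fn*off-o)@fn)/(d@fn); print(n,"lid edge expected at z",(o+k*d)[2]*1000)
        print(dict(zip((Z*1000).round().astype(int).tolist(),pr.round().astype(int).tolist())))
if __name__=="__main__": level()
E
python3 lv.py
```

```text
scene lid edge expected at z 96.24678578856694
{80: 60, 81: 60, 82: 59, 83: 56, 84: 54, 85: 51, 86: 49, 87: 48, 88: 48, 89: 48, 90: 48, 91: 48, 92: 48, 93: 48, 94: 51, 95: 55, 96: 60, 97: 62, 98: 61, 99: 57, 100: 53, 101: 50, 102: 51, 103: 55, 104: 61, 105: 67, 106: 72, 107: 75, 108: 76, 109: 76, 110: 74}
scene lid edge expected at z 93.09810538571006
{80: 46, 81: 48, 82: 50, 83: 53, 84: 56, 85: 60, 86: 63, 87: 66, 88: 67, 89: 66, 90: 65, 91: 62, 92: 59, 93: 57, 94: 57, 95: 57, 96: 59, 97: 62, 98: 65, 99: 68, 100: 71, 101: 73, 102: 74, 103: 75, 104: 75, 105: 75, 106: 75, 107: 74, 108: 74, 109: 73, 110: 73}
wrist lid edge expected at z 93.92283874168817
{80: 73, 81: 73, 82: 73, 83: 73, 84: 72, 85: 71, 86: 71, 87: 71, 88: 73, 89: 76, 90: 80, 91: 83, 92: 87, 93: 88, 94: 87, 95: 85, 96: 80, 97: 75, 98: 71, 99: 70, 100: 74, 101: 79, 102: 85, 103: 88, 104: 90, 105: 90, 106: 90, 107: 90, 108: 90, 109: 90, 110: 90}
```

Run:
```python
from h import *
for k in("lift","fin","fin3"):
    g=load(k)[0][165:225,308:326].mean((1,2)); print(k,g.astype(int))
c=viewer.calibration("wrist"); _,(o,Rc)=load("lift"); a=np.radians(-15);v=np.array([-np.sin(a),np.cos(a),0])
S=np.array([*current_tcp_pos()])  # same tool yaw: predict rows by height below TCP using fin3 pose
_,(o,Rc)=load("fin3")
for dz in(.0155,.0185,.0215,.0245,.0275,.0693):
    q=Rc.T@(S+v*.027-[0,0,dz]-o); print(dz,(c["intrinsics"]@(q/q[2]))[:2])
```

```text
lift [46 45 45 46 46 47 48 49 50 50 50 51 52 53 57 67 80 85 86 86 86 86 86 86
 86 86 86 86 84 79 70 71 80 86 86 86 86 86 86 86 86 86 86 86 86 86 86 87
 89 89 88 86 86 86 86 86 86 86 86 86]
fin [73 73 73 73 73 73 73 73 73 73 73 73 73 73 73 73 73 72 73 72 73 73 73 72
 71 71 77 85 87 81 71 72 83 88 89 89 89 89 90 89 89 89 89 89 90 89 90 90
 92 92 91 90 89 89 89 89 89 89 89 89]
fin3 [73 73 73 73 73 73 73 73 73 73 73 73 73 73 73 73 73 73 73 72 73 72 73 72
 71 71 77 85 87 81 71 72 83 88 89 89 89 89 89 89 89 89 89 89 89 89 89 90
 92 92 91 90 89 89 89 89 89 89 89 89]
0.0155 [316.0512 200.7872]
0.0185 [316.0829 199.1302]
0.0215 [316.1135 197.5274]
0.0245 [316.1431 195.9763]
0.0275 [316.1718 194.4743]
0.0693 [316.4943 177.6028]
```

Run:
```python
from h import *
s0=cv2.imread("pics/scene0.png").mean(2).astype(np.float32); sc=np.load("pics/sc.npz")["sc"].mean(2).astype(np.float32)
fin=np.mean([viewer.get_image("scene").mean(2) for _ in range(4)],0).astype(np.float32)
o,Rc=campose("scene"); c=viewer.calibration("scene")
def prof(im,S,yaw,z0,lab,d):
    a=np.radians(yaw); u=np.array([np.cos(a),np.sin(a),0]);v=np.array([-np.sin(a),np.cos(a),0]); S=np.array([*S,0])+v*d
    H=np.arange(-.010,.0105,.0005)
    for nm,fn,off,t,r in(("-u",-u,.013,v,np.linspace(-.004,.022,40)),("+v",v,.027,u,np.linspace(-.010,.009,30))):
        P=np.array([[S+fn*off+t*q+[0,0,z0+h] for q in r] for h in H]).reshape(-1,3)
        px=cv2.projectPoints(P,cv2.Rodrigues(Rc.T)[0],-Rc.T@o,c["intrinsics"],c["distortion"])[0].reshape(len(H),-1,2).astype(np.float32)
        pr=cv2.remap(im,px[...,0],px[...,1],cv2.INTER_CUBIC).mean(1)
        print(lab,nm,pr[::2].round().astype(int))
prof(s0,(.6114,.1597),-8.2,.049,"stand",0)
prof(sc,(.514,.3652),-15,.210-.0243,"lift",.0006)
prof(fin,(.5119,.3655),-15,.100,"final",.0006)
```

```text
stand -u [72 72 72 72 72 71 69 66 61 55 50 48 49 53 60 66 72 75 75 75 73]
stand +v [69 69 68 64 60 54 49 45 44 45 48 53 59 63 66 67 67 66 66 65 64]
lift -u [72 72 73 74 75 76 75 72 65 56 48 45 49 57 66 72 75 75 74 74 74]
lift +v [71 67 63 57 53 50 50 53 57 62 67 70 73 74 74 74 73 73 73 73 73]
final -u [52 51 49 49 51 55 59 62 61 57 53 50 50 54 60 66 71 75 76 76 74]
final +v [67 67 65 62 59 57 56 57 59 62 65 68 71 73 74 75 75 74 74 74 74]
```

Compared in the same camera, the line sits where it did relative to the grip when the flask was in the stand (within 0.3 mm). So the flask didn't slip, and the strip below the line looks like the slot's bevelled rim. I'll lower 0.6 mm as a hedge, check the forces and hand in.

Run:
```python
from h import *
arm.line_to([.5119,.3655,.1237],frame=[np.pi,0,np.radians(75)],velocity=.01); arm.hold(.8)
fs=[]
for i in range(8): fs.append(current_force()); arm.hold(.05)
print(current_tcp_pos(),current_ee_rot(),np.mean(fs,0),current_gripper_force(),current_t())
print(sign_off())
```

```text
[0.5119 0.3655 0.1237] [3.1416 0.     1.309 ] [-0.2433  0.0678 -1.7093] 69.97326180513483 43.9
the job is handed in; nothing more can be done
None
```

The job is handed in at 43.9 s: the stopper is home in the flask, which hangs upright and free in the slot by the grip alone. By dead reckoning its line is 0.6 mm below lid level, set low on purpose because camera checks read it 2–3 mm high; neither the tins nor the vial was touched on purpose, though the tins were not looked at again.

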